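# Make up the tractor and pump service kits

### The arm

A 6-joint arm with a two-finger parallel gripper is mounted at the origin on the work surface. World frame = base frame: x ahead of the robot, y to its left, z up, the work surface at z = 0. Lengths are in m, angles in rad, forces in N, time in s.
With the tool pointing down it reaches from about 0.35 to 0.875 m from the base axis. Payload 4.2 kg.
Tool frame: the origin (TCP) lies at the very end of the fingers, on their centre line; the grasp point (between the pads) lies 19 mm behind it; z points along the fingers, y is the line along which they close (so a half turn about z gives the same grasp; the last joint's range is limited). The gripper opens to 85 mm and grips with 20 to 120 N. Pads are 22 mm wide; open, the fingers measure 114 mm over their backs; the gripper's body (76 mm by 85 mm) begins 54 mm behind the grasp point. The pads swing forward as they close: fully open they stand 13 mm farther back than shut.
Start: joints at [0.259, 0.385, 0.008, 0, -1.194, -0.259], TCP at [0.625, 0, 0.231] pointing down, gripper open.
Joint ranges: [-3.14, 3.14], [-1.21, 2.06], [-1.07, 1.41], [-3.16, 2.05], [-2.99, -0.16], [-3.1, 3.1]. Speed limits (rad/s): [2.79, 2.79, 3.14, 3.14, 3.14, 3.14].

### API

Orientations are given as a rotation vector (axis times angle).
In Python, from rig import * gives the robot as it stands.
- The arm moves only by the tool apply_moves, never from a script. Its argument "commands" is a list that holds one entry, the list of rows, each a list of 5 numbers: the opening, from 0 (shut) to 1 (fully open), then the shift along the tool's x, y, z each as a share of 0.02 m, from -1 to 1, then the turn about the tool's z as a share of 180 degrees, from -1 to 1. In form: [[[grip, tx, ty, tz, spin], ...]]. A call has 1 to 5 rows; each row shifts and turns the commanded pose from where the row before left it, along the tool's axes as they then stand; what a row does not reach is not made up. A row lasts 1/12 s, in which the tool goes at most 41.7 mm and 7.16 degrees, less where a joint would pass 70% of its speed; a pose out of reach is approached as far as the arm can. A call with a number of a shift or a turn outside -1 to 1 is refused whole. A call with a gripper value outside its range is refused whole. The fingers move at their own pace and stop on an object; "newtons" is the grip in N (left out, the last holds). Time passes only in rows, so rows that do not move let the fingers close. It gives the time, the measured TCP pose, the force, the opening and the grip force at its end, in the units of the state.
- get_state(): the state, without advancing time (a new reading comes with each control period).
- get_image(name): name is "scene" or "side" or "wrist"; returns a dict with "color" (480x640x3 uint8, red, green, blue), "fovy" (degrees; the focal length in pixels is half the picture's height over the tangent of half this angle, whatever the lens; pixels are square), "cx", "cy" (the principal point, pixels), "R" (3x3) and "t" (3): a world point X has camera coordinates R X + t. Camera axes: x right, y down, z forward; pixel columns grow to the right and rows downward; lengths in m; the calibration is good to about 2 mm. A picture is of the moment at which its call begins. There is no depth.
- sign_off(): hands the job in; it is judged then, once.
The state is a dict: "time": time; "joints": joint angles; "qvel": joint speeds; "tau": joint torques, N m; "tool_pos": TCP position; "tool_rot": TCP orientation; "contact_force": force on the tool from outside, world axes, zero at the start; "wrist_torque": the same for the moment, N m; "gripper_width": finger opening in m; "gripper_force": force on a finger pad.
Only numpy, scipy, OpenCV 4.12 (cv2) and the standard library are available. Lean on these libraries where they do the work, as an engineer would, in place of code of your own. Each camera call takes 0.05 s, during which the arm holds its last target. There are 200 camera calls.

### The job

Make up two service kits from the parts on the bench. In the rectangular tray lay the thread chaser flat in the long pocket and stand the long slim insulator and the brass jet holder upright in the two small pockets, one in each; in the round pan lay the throttle lever flat in one half and stand the short stout insulator upright in the other. Do not knock the ceramic insulators over, and leave the grease tin, plug socket and spanner where they are.

Things in the scene. Friction and masses are not known exactly. Their poses are not given: they have to be found in the camera images.
- rect_tray: Rectangular steel tray, fixed, 116 (x) by 196 mm (y), walls 14 mm high, 3 thick, floor 3 mm thick. 3 mm dividers, tops 12 mm over the bench, make 3 pockets: the long pocket, 110 (x) by 75 mm (y), centred at x 0, y +57.5 mm; two small ones, each 53.5 (x) by 112 mm (y), centred at x +28 and x -28, y -39 mm. Yaw within 0.2 rad. Origin: centre of the underside, on the bench.
- round_pan: Round steel pan, fixed, 176 mm outside and 170 mm inside diameter, wall 14 mm high, floor 3 mm thick. A divider 3 mm thick, its top 12 mm over the bench, runs along the pan's x axis across the middle and makes two half-round pockets, +y and -y; a good spot is 40 mm from the divider. Yaw within 0.8 rad. Origin: centre of the underside, on the bench.
- chaser_center (a point): Spark plug thread chaser of dark steel, lying on the bench: a hexagonal body in the middle, 24 mm across flats (24 mm high as it lies) and 36 mm long, with a threaded stub at each end, 84 mm long in all (stubs 14 to 20 mm thick). Point: its centre, 12 mm over what it lies on; x runs along its length. Grip it across the hexagon.
- long_insulator_center (a point): The long, slim white ceramic plug insulator: ribbed cylinder 24 mm in diameter, 58 mm high. It stands upright on the bench at the start. Point: on its axis, half-way up; z runs up its axis.
- short_insulator_center (a point): The short, stout white ceramic plug insulator: ribbed cylinder 36 mm in diameter, 36 mm high; straight-sided up to 28 mm. It stands upright on the bench at the start. Point: on its axis, half-way up; z runs up its axis.
- throttle_lever_center (a point): Green plastic throttle lever lying flat on the bench, 84 mm long and 20 mm thick (high): a round boss 26 mm in diameter at its -x end, a straight arm 14 mm wide, and a thumb pad 22 mm wide and 18 mm long at its +x end. Point: the middle of its length, on the arm, half-way up (10 mm); x runs along the lever. Grip it across the arm here.
- jet_holder_center (a point): Brass jet holder: round body 28 mm in diameter and 30 mm high, with a thin stem 14 mm in diameter above it to 46 mm. It stands upright on the bench at the start. Point: on its axis, half-way up; z runs up its axis.
- grease_tin_center (a point): Bystander: small red grease tin, 52 mm in diameter, 50 mm high. Stays where it is. Point: its centre, half-way up.
- plug_socket_center (a point): Bystander: plain steel plug socket, an upright tube 28 mm in diameter and 50 mm high, open at the top. Stays where it is. Point: its centre, half-way up.
- stubby_spanner_center (a point): Bystander: stubby steel spanner lying flat, 98 mm long, 6 mm thick. Stays where it is. Point: its middle, x along its length. A fixed black dish of nuts, 70 mm across and 16 mm high, also stands somewhere among the parts.
Things that resemble listed ones, but are neither listed nor needed, are in the scene too. What is shaped like the rect_tray but pink, purple or turquoise is not meant.

How it is judged:
By the outcome, as a careful person would: the job done as asked, in the order asked, and still so for the second after the job is handed in, with the robot touching nothing.
It also fails if it takes over 125 s, if anything falls off the work surface, if the arm or the gripper's body presses on something with over 40 N, if the wrist force passes 120 N, or if a joint passes its speed limit or range.

## Working session

There is one attempt and no reset: what is moved stays moved. The work goes in short steps, Python scripts to look and compute and a tool call to move; the robot and the scene stay as the last step left them, time stands still between calls to the robot, and variables do not carry over. Pictures are saved under pics/ and viewed, at most 14 in all, crops included, and the job is handed in when it is done.

Besides the shell and the picture viewer there is one more tool, called after "Request:" as name([rows], argument=value, ...), one row to a line, values as JSON. apply_moves: Moves the arm, as the interface text tells. Its arguments: {"type":"object","properties":{"commands":{"type":"array","items":{"type":"array","items":{"type":"array","items":{"type":"number","minimum":-1,"maximum":1}}}},"newtons":{"type":"number"}},"required":["commands"]}

```bash
mkdir -p pics; cat > h.py <<'E'
from rig import *
import numpy as np, cv2
from scipy.spatial.transform import Rotation as Rn
def ray(im,u,v,z):
    f=240/np.tan(np.radians(im["fovy"])/2)
    R=np.array(im["R"]);t=np.array(im["t"])
    d=R.T@np.array([(u-im["cx"])/f,(v-im["cy"])/f,1]);c=-R.T@t
    return c+d*(z-c[2])/d[2]
def proj(im,X):
    f=240/np.tan(np.radians(im["fovy"])/2)
    p=np.array(im["R"])@np.array(X)+np.array(im["t"])
    return f*p[0]/p[2]+im["cx"],f*p[1]/p[2]+im["cy"]
def save(im,n): cv2.imwrite("pics/"+n,im["color"][:,:,::-1])
E
python3 - <<'E'
from h import *
import pickle
D={}
for n in ("scene","side","wrist"):
    im=get_image(n);D[n]=im;save(im,n+"0.png");print(n,im["fovy"],im["cx"],im["cy"],(-np.array(im["R"]).T@im["t"]).round(3), np.array(im["R"])[2].round(2))
pickle.dump(D,open("d0.pkl","wb"))
s=get_state();print(s["time"],s["tool_rot"],s["gripper_width"])
E
```

```text
scene 42.13868698995419 312.3452638677328 247.03788918183554 [ 1.213 -0.308  1.347] [-0.51  0.17 -0.84]
side 46.94440817249496 324.68474635438986 242.26208337057713 [0.376 0.954 0.782] [ 0.05 -0.81 -0.58]
wrist 71.752485337654 316.29214828080256 240.34588045082754 [ 0.626 -0.08   0.373] [-0.    0.31 -0.95]
0.15 [ 2.22048351e+00 -2.22068231e+00 -1.62862942e-03] 0.08541428500553551
```

View pics/scene0.png

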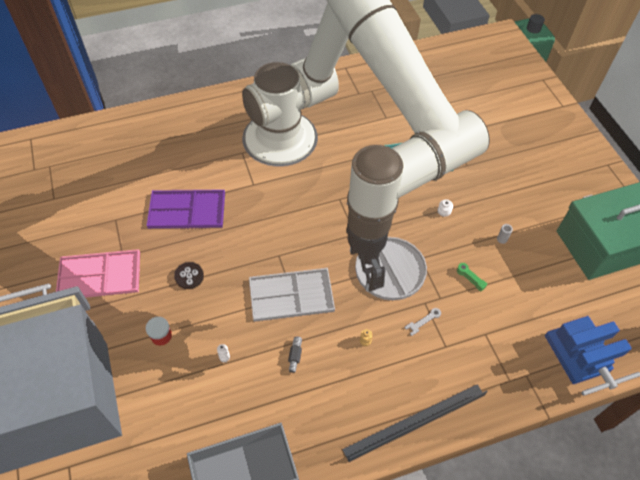

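View pics/side0.png

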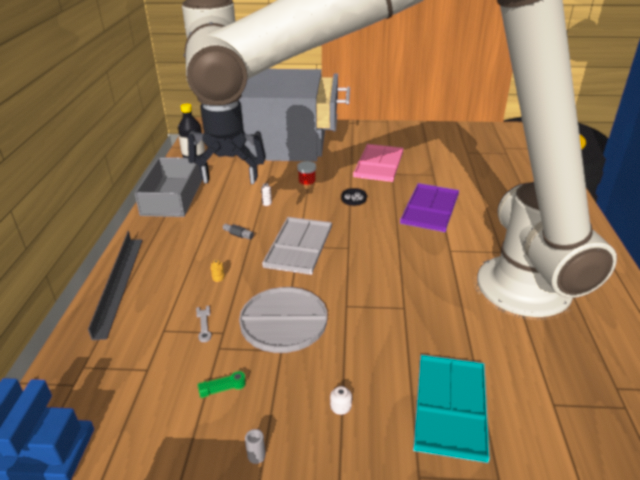

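The scene view shows the grey tray (291,293), pan (391,268), chaser (295,354), long insulator (223,354), jet holder (367,337), lever (471,277) and short insulator (445,208). It also shows the socket (505,234), spanner (424,321), tin (159,331) and nut dish (188,276). The side view agrees, and adds the turquoise tray (452,405), which is not meant. Only one object of each listed kind is visible.

```bash
cat > m.py <<'E'
from h import *
import pickle
D=pickle.load(open("d0.pkl","rb"))
def blob(im,seed,cond,r=60):
    hsv=cv2.cvtColor(im["color"],cv2.COLOR_RGB2HSV).astype(int)
    m=cond(hsv[...,0],hsv[...,1],hsv[...,2]).astype(np.uint8)
    w=np.zeros_like(m);u,v=seed;w[max(v-r,0):v+r,max(u-r,0):u+r]=1;m&=w
    n,l,st,c=cv2.connectedComponentsWithStats(m)
    k=min(range(1,n),key=lambda i:np.hypot(*(c[i]-seed))-0.3*np.sqrt(st[i,4]))
    return (l==k).astype(np.uint8),c[k],st[k]
white=lambda h,s,v:(s<50)&(v>140)
grey=lambda h,s,v:(s<60)
green=lambda h,s,v:(h>45)&(h<75)&(s>120)
brass=lambda h,s,v:(h>17)&(h<32)&(s>150)&(v>140)
L={"chaser":(grey,.012,(295,354),(238,231),25),"long":(white,.029,(223,354),(266,196),18),"short":(white,.018,(445,208),(341,400),25),
"lever":(green,.010,(471,277),(222,384),40),"jet":(brass,.023,(367,337),(217,271),18),"socket":(grey,.025,(505,234),(255,446),30),
"spanner":(grey,.006,(424,321),(204,322),28),"tray":(grey,.008,(291,293),(298,245),50),"pan":(grey,.008,(391,268),(284,319),50)}
if __name__=="__main__":
  for n,(c,z,a,b,r) in L.items():
    for cam,s in (("scene",a),("side",b)):
        im=D[cam];m,cc,st=blob(im,s,c,r)
        cs,_=cv2.findContours(m,cv2.RETR_EXTERNAL,cv2.CHAIN_APPROX_NONE)
        ct=max(cs,key=len)[:,0,:]
        P=np.array([ray(im,u,v,z)[:2] for u,v in ct]).astype(np.float32)
        (x,y),wh,ang=cv2.minAreaRect(P*1000)
        print(n,cam,"c",ray(im,*cc,z)[:2].round(3),"bb",st,"rect",round(x),round(y),np.round(wh),round(ang,1))
E
python3 m.py
python3 - <<'E'
from h import *
import pickle
D=pickle.load(open("d0.pkl","rb"))
a=D["scene"]["color"][190:390,200:520];b=D["side"]["color"][170:470,180:380]
a=cv2.resize(a,(480,300),interpolation=3);b=cv2.resize(b,(200,300))
cv2.imwrite("pics/c1.png",cv2.resize(D["scene"]["color"][180:380,200:520],(800,500),interpolation=3)[:,:,::-1])
E
```

```text
chaser scene c [ 0.663 -0.161] bb [289 337  13  35 312] rect 663 -161 [24. 86.] 63.4
chaser side c [ 0.66  -0.162] bb [223 224  30  15 225] rect 662 -163 [32. 91.] 63.8
long scene c [ 0.618 -0.317] bb [217 345  13  17 159] rect 617 -317 [43. 24.] 0.3
long side c [ 0.611 -0.31 ] bb [262 185   9  20 156] rect 611 -313 [ 21. 101.] 8.6
short scene c [0.395 0.341] bb [438 200  15  16 193] rect 395 341 [37. 52.] 64.7
short side c [0.389 0.346] bb [331 387  21  27 450] rect 388 344 [34. 54.] 2.7
lever scene c [0.613 0.326] bb [465 269  21  19  55] rect 609 325 [62. 12.] 17.8
lever side c [0.601 0.315] bb [198 371  47  27 662] rect 601 313 [83. 40.] 20.6Traceback (most recent call last):
  File "m.py", line 21, in <module>
    im=D[cam];m,cc,st=blob(im,s,c,r)
                      ~~~~^^^^^^^^^^
  File "m.py", line 9, in blob
    k=min(range(1,n),key=lambda i:np.hypot(*(c[i]-seed))-0.3*np.sqrt(st[i,4]))
ValueError: min() iterable argument is empty
```

View pics/c1.png

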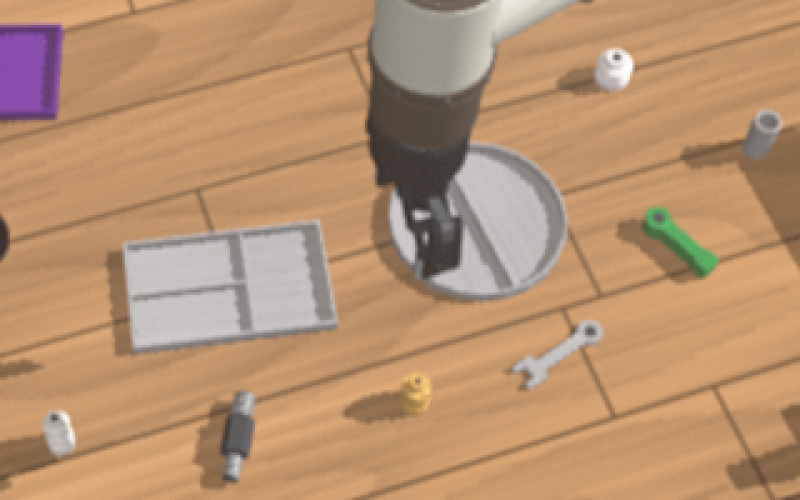

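The crop confirms the candidates: the chaser (238,436), jet holder (416,394), lever (680,240), socket (762,134) and spanner (557,353), each one of a kind. The tray's long pocket is on the right (+y) and its two small pockets are on the left.

```bash
sed -i 's/(h>45)&(h<75)&(s>120)/(h>40)\&(h<90)\&(s>90)/; s/(h>17)&(h<32)&(s>150)&(v>140)/(h>17)\&(h<35)\&(s>110)/; s/else//' m.py
sed -i 's/(s<60)$/(s<65)/' m.py
python3 m.py | tail -n +7
python3 - <<'E'
from m import *
im=D["scene"]
m,_,_=blob(im,(291,293),grey,50)
cs,_=cv2.findContours(m,cv2.RETR_EXTERNAL,2);
for cam,s in (("scene",(291,293)),("side",(298,245))):
    im=D[cam];m,_,_=blob(im,s,grey,50)
    ct=max(cv2.findContours(m,cv2.RETR_EXTERNAL,cv2.CHAIN_APPROX_NONE)[0],key=len)
    ap=cv2.approxPolyDP(ct,6,True)[:,0]
    print(cam,[(tuple(p),ray(im,*p,.014)[:2].round(3)) for p in ap.tolist()])
    hs=cv2.cvtColor(im["color"],cv2.COLOR_RGB2HSV)
    u,v=(367,337) if cam=="scene" else (217,271)
    print(hs[v-3:v+4:3,u-3:u+4:3].tolist())
im=D["side"];m,_,_=blob(im,(284,319),grey,50)
ct=max(cv2.findContours(m,0,1)[0],key=len);e=cv2.fitEllipse(cv2.convexHull(ct));print(e,ray(im,*e[0],.012))
E
```

```text
lever scene c [0.604 0.317] bb [457 263  30  28 298] rect 602 317 [84. 35.] 25.9
lever side c [0.601 0.315] bb [198 371  47  27 694] rect 601 313 [84. 42.] 19.5
jet scene c [0.68  0.006] bb [360 329  12  17 130] rect 680 7 [24. 40.] 56.4
jet side c [0.674 0.012] bb [211 261  13  21 227] rect 674 11 [26. 74.] 12.8
socket scene c [0.522 0.448] bb [497 224  16  20 204] rect 522 447 [27. 65.] 41.2
socket side c [0.519 0.445] bb [245 429  20  34 552] rect 520 444 [29. 60.] 14.6
spanner scene c [0.676 0.155] bb [405 308  36  28 296] rect 676 157 [ 28. 100.] 16.0
spanner side c [0.67  0.162] bb [197 306  14  36 310] rect 671 160 [ 25. 102.] 14.5
tray scene c [ 0.51  -0.123] bb [ 249  268   86   53 3634] rect 509 -122 [199. 124.] 79.6
tray side c [ 0.508 -0.112] bb [ 263  217   69   57 2582] rect 507 -121 [216. 121.] 79.9
pan scene c [0.497 0.134] bb [ 347  218   80   82 4372] rect 480 143 [181. 254.] 82.2
pan side c [0.512 0.143] bb [ 240  287   87   66 4550] rect 513 137 [175. 190.] 3.2
scene [((327, 268), array([ 0.471, -0.016])), ((249, 277), array([ 0.435, -0.208])), ((253, 320), array([ 0.552, -0.229])), ((333, 311), array([ 0.589, -0.042]))]
[[[18, 136, 176], [18, 133, 217], [20, 130, 241]], [[18, 136, 208], [19, 132, 237], [20, 130, 240]], [[18, 133, 159], [18, 136, 202], [18, 138, 220]]]
side [((288, 217), array([ 0.543, -0.227])), ((263, 266), array([ 0.577, -0.022])), ((311, 273), array([ 0.467, -0.002])), ((331, 224), array([ 0.432, -0.2  ]))]
[[[20, 192, 236], [20, 193, 228], [19, 194, 216]], [[20, 194, 237], [20, 193, 232], [19, 194, 205]], [[21, 193, 238], [20, 193, 235], [19, 196, 207]]]
((283.0804748535156, 319.39361572265625), (65.43919372558594, 88.42793273925781), 83.03861236572266) [0.51128235 0.14686319 0.012     ]
```

```bash
cat >> h.py <<'E'
def nav(x,y,z,th=None):
    """units of 0.02 m after the spin; th = world angle (deg) of tool y, mod 180"""
    s=get_state();p=np.array(s["tool_pos"]);R=Rn.from_rotvec(s["tool_rot"]).as_matrix()
    t0=np.degrees(np.arctan2(R[1,1],R[0,1]));
    d=0 if th is None else (th-t0+90)%180-90
    t=np.radians(t0+d);dx,dy=x-p[0],y-p[1]
    print("t%.2f p"%s["time"],p.round(4),"th %.1f spin %.3f"%(t0,-d/180),"tx %.2f ty %.2f tz %.2f"%((-np.sin(t)*dx+np.cos(t)*dy)/.02,(np.cos(t)*dx+np.sin(t)*dy)/.02,(p[2]-z)/.02),"j6 %.2f w %.3f gf %.1f F"%(s["joints"][5],s["gripper_width"],s["gripper_force"]),np.round(s["contact_force"],1))
E
python3 - <<'E'
from m import *
im=D["side"]
a,b=ray(im,242,317,.012),ray(im,327,319,.012);print("div side",a,b,np.degrees(np.arctan2(*(a-b)[1::-1])))
im=D["scene"];a,b=ray(im,381,254,.012),ray(im,404,295,.012);print("div scene",a,b,np.degrees(np.arctan2(*(b-a)[1::-1])))
a,b=ray(im,463,267,.02),ray(im,482,285,.02);print("lever",a,b,np.degrees(np.arctan2(*(b-a)[1::-1])))
nav(.662,-.162,.15,63.4)
E
```

```text
div side [0.5950487 0.1440522 0.012    ] [0.423263   0.14135565 0.012     ] 0.8993088077724957
div scene [0.47393598 0.12763547 0.012     ] [0.60089916 0.13695481 0.012     ] 4.198090794108297
lever [0.57767309 0.304581   0.02      ] [0.63871152 0.32616737 0.02      ] 19.476253530557084
t0.15 p [0.6246 0.     0.2305] th 180.0 spin -0.352 tx 5.30 ty 6.41 tz 4.03 j6 -0.26 w 0.085 gf 0.0 F [-0.2  0.3  0.7]
```

Request:
apply_moves([
  [[1,0,0,0,-0.039],[1,0,0,0,-0.039],[1,0,0,0,-0.039],[1,0,0,0,-0.039],[1,0,0,0,-0.039]],
])

```text
time: 0.57
tool_pos: [0.6247, 0.0, 0.2308]
tool_rot: [2.792, -1.44, -0.001]
contact_force: [0.1, 0.2, -0.3]
gripper_width: 0.0855
gripper_force: 0.0
```

Request:
apply_moves([
  [[1,0,0,0,-0.039],[1,0,0,0,-0.039],[1,0,0,0,-0.039],[1,0,0,0,-0.039],[1,0,0,0,0]],
])

```text
time: 0.98
tool_pos: [0.6247, 0.0, 0.2309]
tool_rot: [3.056, -0.726, -0.001]
contact_force: [-0.3, 0.5, 0.1]
gripper_width: 0.0858
gripper_force: 0.0
```

```bash
python3 -c "
from h import *
nav(.662,-.162,.15,63.4)"
```

```text
t0.98 p [0.6247 0.     0.2309] th -116.7 spin -0.001 tx 5.29 ty 6.41 tz 4.04 j6 0.85 w 0.086 gf 0.0 F [-0.3  0.5  0.1]
```

Request:
apply_moves([
  [[1,0.75,0.92,0.57,0],[1,0.75,0.92,0.57,0],[1,0.75,0.92,0.57,0],[1,0.76,0.92,0.57,0],[1,0.76,0.91,0.57,0]],
])

```text
time: 1.4
tool_pos: [0.6508, -0.1169, 0.1735]
tool_rot: [3.055, -0.734, -0.001]
contact_force: [-0.6, 0.4, -0.4]
gripper_width: 0.0853
gripper_force: 0.0
```

Request:
apply_moves([
  [[1,0.76,0.91,0.57,0],[1,0.76,0.91,0.57,0],[1,0,0,0,0],[1,0,0,0,0]],
])

```text
time: 1.73
tool_pos: [0.6609, -0.1633, 0.1499]
tool_rot: [3.054, -0.736, -0.004]
contact_force: [0.3, -0.9, 0.1]
gripper_width: 0.0851
gripper_force: 0.0
```

```bash
cat >> h.py <<'E'
def look(n):
    import pickle
    im=get_image("wrist");save(im,n+".png");pickle.dump(im,open(n+".pkl","wb"));return im
E
python3 -c "
from h import *
im=look('w1');print(proj(im,[.662,-.162,.012]))
nav(.662,-.162,.15,63.4)"
```

```text
(np.float64(314.8095177837685), np.float64(228.13168287160838))
t1.78 p [ 0.6613 -0.1624  0.151 ] th -117.0 spin -0.002 tx 0.02 ty -0.03 tz 0.05 j6 1.10 w 0.085 gf 0.0 F [ 0.3 -0.3  0.6]
```

View pics/w1.png

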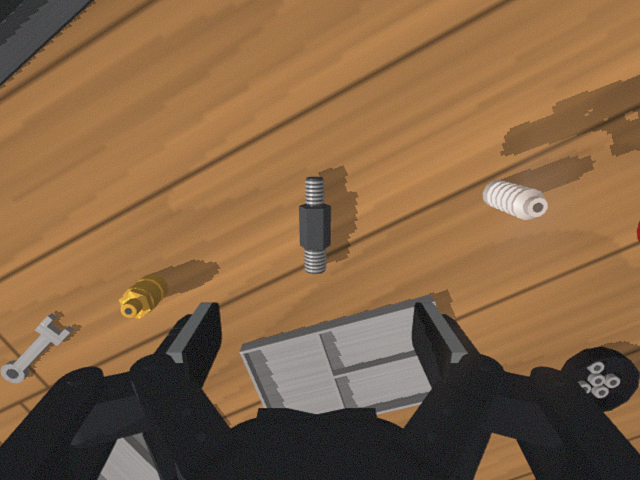

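The wrist view shows the chaser at (315,228), upright in the picture and exactly where predicted. The jet holder is at (145,296), the long insulator at (514,200) and the tray around (340,360). I'm descending to grasp the chaser.

Request:
apply_moves([
  [[0.6,0,0,0.95,0],[0.6,0,0,0.95,0],[0.6,0,0,0.95,0],[0.6,0,0,0.95,0],[0.6,0,0,0.95,0]],
], newtons=60)

```text
time: 2.2
tool_pos: [0.6622, -0.1607, 0.057]
tool_rot: [-3.056, 0.728, -0.003]
contact_force: [-0.5, 0.2, -0.0]
gripper_width: 0.0511
gripper_force: 0.0
```

Request:
apply_moves([
  [[0.6,0,0,0.95,0],[0.6,0,0,0.95,0],[0.6,0,0,0.6,0],[0.6,0,0,0,0],[0.6,0,0,0,0]],
])

```text
time: 2.62
tool_pos: [0.6619, -0.1614, 0.0068]
tool_rot: [3.056, -0.727, 0.0]
contact_force: [-0.1, 0.2, 1.0]
gripper_width: 0.0512
gripper_force: 0.0
```

Request:
apply_moves([
  [[0.1,0,0,0,0],[0.1,0,0,0,0],[0.1,0,0,0,0],[0.1,0,0,0,0],[0.1,0,0,0,0]],
])

```text
time: 3.03
tool_pos: [0.6628, -0.1621, 0.0087]
tool_rot: [-3.056, 0.728, -0.005]
contact_force: [-0.2, 1.7, 5.9]
gripper_width: 0.0247
gripper_force: 59.2
```

```bash
python3 - <<'E'
from h import *
import pickle
im=pickle.load(open("w1.pkl","rb"))
hsv=cv2.cvtColor(im["color"],cv2.COLOR_RGB2HSV).astype(int)
for n,m,z in (("long",(hsv[...,1]<60)&(hsv[...,2]>130),.029),("jet",(hsv[...,1]>175)&(hsv[...,0]>18)&(hsv[...,0]<35),.02)):
    k,l,st,c=cv2.connectedComponentsWithStats(m.astype(np.uint8))
    for i in range(1,k):
        if st[i,4]>300: print(n,st[i],ray(im,*c[i],z).round(4))
for p,z in (((242,347),.014),((432,298),.014),((321,334),.012),((337,375),.012),((412,357),.012)): print(p,ray(im,*p,z).round(4))
E
```

```text
long [ 483  181   65   39 1665] [ 0.6151 -0.3178  0.029 ]
long [  240   307   191   107 10570] [ 0.5326 -0.1291  0.029 ]
long [   1  316   69   67 1097] [0.6808 0.1234 0.029 ]
long [ 101  438   59   42 1453] [0.5235 0.1345 0.029 ]
(242, 347) [ 0.5867 -0.0427  0.014 ]
(432, 298) [ 0.5521 -0.2289  0.014 ]
(321, 334) [ 0.5633 -0.1182  0.012 ]
(337, 375) [ 0.5123 -0.1108  0.012 ]
(412, 357) [ 0.4978 -0.1875  0.012 ]
```

Request:
apply_moves([
  [[0.1,0,0,-0.5,0],[0.1,0,0,-0.9,0],[0.1,0,0,-0.9,-0.03],[0.1,0,0,-0.9,-0.03],[0.1,0,0,0,-0.03]],
])

```text
time: 3.45
tool_pos: [0.664, -0.1626, 0.0755]
tool_rot: [3.128, -0.282, 0.012]
contact_force: [0.5, -0.8, -1.0]
gripper_width: 0.0247
gripper_force: 59.4
```

```bash
python3 -c "
from h import *
nav(.519,-.0675,.06,79.6)"
```

```text
t3.45 p [ 0.664  -0.1626  0.0755] th -100.3 spin 0.000 tx -7.99 ty -3.37 tz 0.77 j6 1.39 w 0.025 gf 59.4 F [ 0.5 -0.8 -1. ]
```

Request:
apply_moves([
  [[0.1,-0.89,-0.37,0,0],[0.1,-0.89,-0.37,0,0],[0.1,-0.89,-0.37,0,0],[0.1,-0.89,-0.37,0,0],[0.1,-0.89,-0.37,0,0]],
])

```text
time: 3.87
tool_pos: [0.5798, -0.1091, 0.0708]
tool_rot: [-3.128, 0.292, 0.0]
contact_force: [1.2, 0.5, -2.0]
gripper_width: 0.024
gripper_force: 59.4
```

Request:
apply_moves([
  [[0.1,-0.89,-0.38,0,0],[0.1,-0.89,-0.38,0,0],[0.1,-0.88,-0.38,0,0],[0.1,-0.88,-0.38,0,0],[0.1,0,0,0,0]],
])

```text
time: 4.28
tool_pos: [0.5133, -0.0655, 0.0707]
tool_rot: [-3.128, 0.29, 0.005]
contact_force: [0.1, 0.5, -1.1]
gripper_width: 0.0248
gripper_force: 59.4
```

```bash
python3 -c "
from h import *
im=look('w2');
c,s=np.cos(np.radians(-10.4)),np.sin(np.radians(-10.4))
for q in ((55,20),(-55,20),(55,95),(-55,95),(0,57.5)):
  X=[.509+(q[0]*c-q[1]*s)/1e3,-.124+(q[0]*s+q[1]*c)/1e3,.013];print(q,proj(im,X))
nav(.519,-.0675,.06,79.6)"
```

```text
(55, 20) (np.float64(380.8152743584294), np.float64(166.5203174542553))
(-55, 20) (np.float64(371.6988495062382), np.float64(327.91287159167445))
(55, 95) (np.float64(254.0968712339194), np.float64(166.8946781832417))
(-55, 95) (np.float64(263.79201253348936), np.float64(328.1665414482628))
(0, 57.5) (np.float64(317.5995655795147), np.float64(253.84125229969473))
t4.33 p [ 0.5155 -0.0659  0.0711] th -100.6 spin -0.001 tx 0.19 ty 0.05 tz 0.55 j6 1.20 w 0.024 gf 59.4 F [ 0.8 -0.1 -0.8]
```

View pics/w2.png

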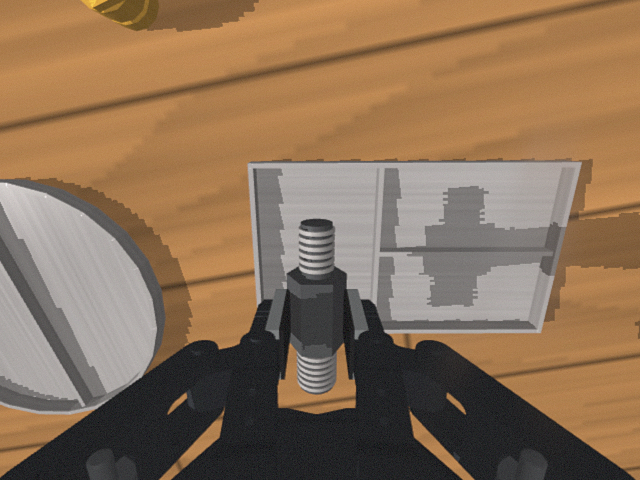

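The held chaser is centred over the long pocket: the pocket corners at (256,167) and (378,167) match my tray pose to about 1 mm. The two small pockets lie to the right. I'm lowering it.

Request:
apply_moves([
  [[0.1,0.19,0.04,0.7,0],[0.1,0,0,0.7,0],[0.1,0,0,0.7,0],[0.1,0,0,0.5,0],[0.1,0,0,0.2,0]],
])

```text
time: 4.75
tool_pos: [0.5202, -0.0683, 0.0132]
tool_rot: [3.128, -0.292, -0.003]
contact_force: [-0.7, 0.1, -1.1]
gripper_width: 0.0244
gripper_force: 59.4
```

Request:
apply_moves([
  [[0.1,0,0,0.05,0],[0.1,0,0,0,0],[0.42,0,0,0,0],[0.42,0,0,0,0],[0.42,0,0,0,0]],
])

```text
time: 5.17
tool_pos: [0.5212, -0.0678, 0.0143]
tool_rot: [-3.128, 0.29, -0.003]
contact_force: [0.1, 0.2, 0.8]
gripper_width: 0.036
gripper_force: 0.0
```

Request:
apply_moves([
  [[0.42,0,0,-0.5,0],[0.42,0,0,-0.9,0],[0.42,0,0,-0.9,0],[0.42,0,0,-0.9,0],[0.6,0,0,-0.9,0]],
])

```text
time: 5.58
tool_pos: [0.5206, -0.0679, 0.0975]
tool_rot: [-3.128, 0.29, -0.002]
contact_force: [-0.7, -0.1, 0.3]
gripper_width: 0.0466
gripper_force: 0.0
```

```bash
python3 -c "
from h import *
nav(.615,-.317,.13,79.6)"
```

```text
t5.58 p [ 0.5206 -0.0679  0.0975] th -100.6 spin -0.001 tx 6.89 ty 11.40 tz -1.62 j6 1.21 w 0.047 gf 0.0 F [-0.7 -0.1  0.3]
```

Request:
apply_moves([
  [[0.8,0.57,0.95,-0.4,0],[0.8,0.57,0.95,-0.4,0],[0.8,0.57,0.95,-0.4,0],[0.8,0.57,0.95,-0.4,0],[0.8,0.57,0.95,-0.4,0]],
])

```text
time: 6.0
tool_pos: [0.5594, -0.1727, 0.1374]
tool_rot: [-3.128, 0.29, -0.003]
contact_force: [1.0, -0.2, -0.4]
gripper_width: 0.0684
gripper_force: 0.0
```

Request:
apply_moves([
  [[0.8,0.57,0.95,0,0],[0.8,0.57,0.95,0,0],[0.8,0.57,0.95,0,0],[0.8,0.58,0.95,0,0],[0.8,0.58,0.95,0,0]],
])

```text
time: 6.42
tool_pos: [0.5982, -0.2768, 0.1369]
tool_rot: [3.128, -0.291, 0.002]
contact_force: [0.5, 0.3, -0.2]
gripper_width: 0.0682
gripper_force: 0.0
```

Request:
apply_moves([
  [[0.8,0.58,0.95,0,0],[0.8,0.58,0.95,0,0],[0.8,0,0,0,0],[0.8,0,0,0,0]],
])

```text
time: 6.75
tool_pos: [0.6135, -0.3182, 0.1359]
tool_rot: [-3.128, 0.293, -0.0]
contact_force: [-0.4, 0.7, 0.4]
gripper_width: 0.0682
gripper_force: 0.0
```

```bash
python3 -c "
from h import *
im=look('w3');print(proj(im,[.615,-.317,0]),proj(im,[.615,-.317,.058]))
nav(.615,-.317,.02,79.6)"
```

```text
(np.float64(314.6796538733652), np.float64(228.43483702984093)) (np.float64(314.2624593891902), np.float64(250.92475338308267))
t6.80 p [ 0.6134 -0.3174  0.136 ] th -100.7 spin -0.001 tx 0.08 ty -0.03 tz 5.80 j6 1.63 w 0.068 gf 0.0 F [ 0.4  0.6 -0.2]
```

View pics/w3.png

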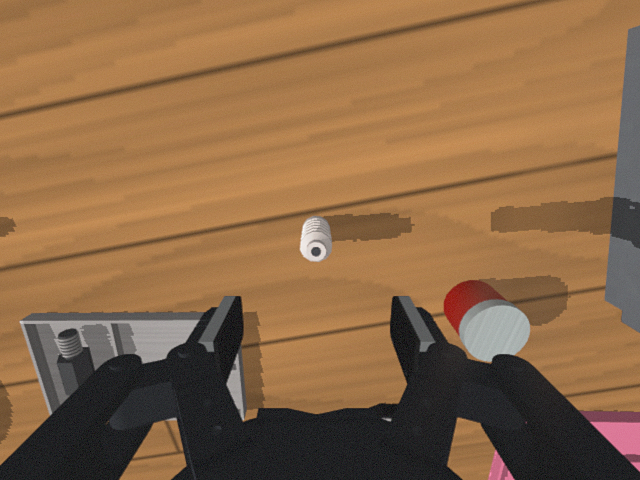

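The long insulator's top is at (316,251) against a prediction of (314,251), so it is centred. The tin (487,320) is well clear to the right. I'm grasping it gently.

Request:
apply_moves([
  [[0.8,0.08,0,0.95,0],[0.8,0,0,0.95,0],[0.8,0,0,0.95,0],[0.8,0,0,0.95,0],[0.8,0,0,0.95,0]],
], newtons=40)

```text
time: 7.22
tool_pos: [0.6152, -0.3164, 0.0407]
tool_rot: [-3.128, 0.289, -0.001]
contact_force: [0.4, 0.2, 0.3]
gripper_width: 0.0686
gripper_force: 0.0
```

Request:
apply_moves([
  [[0.8,0,0,0.8,0],[0.8,0,0,0.25,0],[0.5,0,0,0,0],[0.1,0,0,0,0],[0.1,0,0,0,0]],
])

```text
time: 7.63
tool_pos: [0.6163, -0.3176, 0.0213]
tool_rot: [3.127, -0.289, 0.004]
contact_force: [-0.5, -0.6, 0.4]
gripper_width: 0.0329
gripper_force: 0.0
```

Request:
apply_moves([
  [[0.1,0,0,0,0],[0.1,0,0,0,0],[0.1,0,0,0,0]],
])

```text
time: 7.88
tool_pos: [0.6163, -0.3179, 0.0214]
tool_rot: [3.127, -0.29, 0.005]
contact_force: [0.1, 1.6, 5.1]
gripper_width: 0.0232
gripper_force: 39.3
```

```bash
python3 -c "
from h import *
c,s=np.cos(np.radians(-10.4)),np.sin(np.radians(-10.4))
for q in ((28,-39),(-28,-39)): print(.509+(q[0]*c-q[1]*s)/1e3,-.124+(q[0]*s+q[1]*c)/1e3)
nav(.5295,-.1674,.09,79.6)"
```

```text
0.529499754518003 -0.16741382342873773
0.47441975215245336 -0.15730475129470636
t7.88 p [ 0.6163 -0.3179  0.0214] th -100.6 spin -0.001 tx -5.63 ty -6.62 tz -3.43 j6 1.63 w 0.023 gf 39.3 F [0.1 1.6 5.1]
```

Request:
apply_moves([
  [[0.1,0,0,-0.4,0],[0.1,0,0,-0.8,0],[0.1,0,0,-0.9,0],[0.1,0,0,-0.8,0],[0.1,-0.44,-0.3,-0.4,0]],
])

```text
time: 8.3
tool_pos: [0.6094, -0.3114, 0.0878]
tool_rot: [3.126, -0.291, 0.007]
contact_force: [1.0, -0.5, -0.1]
gripper_width: 0.0226
gripper_force: 39.3
```

Request:
apply_moves([
  [[0.1,-0.8,-0.6,0,0],[0.1,-0.8,-0.6,0,0],[0.1,-0.8,-0.6,0,0],[0.1,-0.8,-0.6,0,0],[0.1,-0.8,-0.6,0,0]],
])

```text
time: 8.72
tool_pos: [0.5382, -0.2353, 0.0851]
tool_rot: [-3.127, 0.292, 0.002]
contact_force: [0.3, 0.4, -0.4]
gripper_width: 0.0227
gripper_force: 39.3
```

Request:
apply_moves([
  [[0.1,-0.8,-0.7,0,0],[0.1,-0.8,-0.7,0,0],[0.1,-0.8,-0.7,0,0],[0.1,-0.8,-0.6,0,0],[0.1,-0.8,-0.6,0,0]],
])

```text
time: 9.13
tool_pos: [0.4717, -0.1558, 0.0852]
tool_rot: [-3.128, 0.291, 0.002]
contact_force: [1.0, 0.5, -0.2]
gripper_width: 0.023
gripper_force: 39.3
```

Request:
apply_moves([
  [[0.1,0,0,0,0],[0.1,0,0,0,0]],
])

```text
time: 9.3
tool_pos: [0.4724, -0.1561, 0.0857]
tool_rot: [-3.128, 0.289, 0.001]
contact_force: [1.8, 0.3, -0.6]
gripper_width: 0.0229
gripper_force: 39.3
```

```bash
python3 -c "
from h import *
im=look('w4')
nav(.4744,-.1573,.026,79.6)"
```

```text
t9.35 p [ 0.4734 -0.1566  0.0857] th -100.6 spin -0.001 tx 0.06 ty 0.03 tz 2.99 j6 1.38 w 0.023 gf 39.3 F [-0.1 -0.9 -0.6]
```

View pics/w4.png

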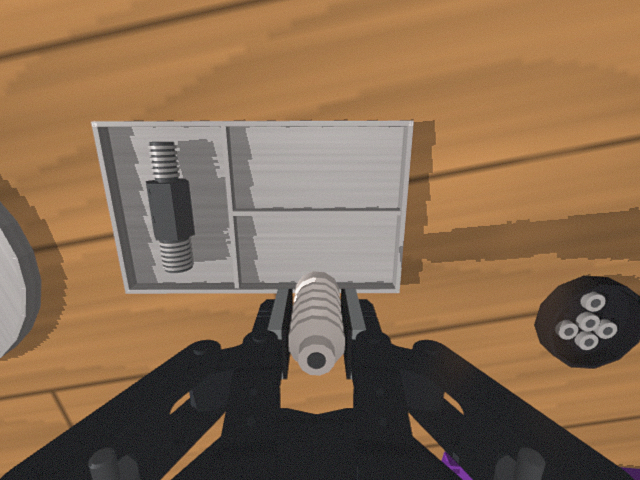

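The chaser lies flat in the long pocket at (170,208). The held insulator (317,320) is upright over the near small pocket, which spans rows 215–288. I'm lowering it.

Request:
apply_moves([
  [[0.1,0.06,0.03,0.7,0],[0.1,0,0,0.8,0],[0.1,0,0,0.8,0],[0.1,0,0,0.5,0],[0.1,0,0,0.15,0]],
])

```text
time: 9.77
tool_pos: [0.474, -0.1581, 0.0246]
tool_rot: [3.128, -0.293, -0.005]
contact_force: [-0.1, -0.5, -0.8]
gripper_width: 0.0227
gripper_force: 39.3
```

Request:
apply_moves([
  [[0.1,0,0,0.07,0],[0.1,0,0,0,0],[0.1,0,0,0,0]],
])

```text
time: 10.02
tool_pos: [0.4756, -0.1578, 0.0257]
tool_rot: [-3.128, 0.291, -0.003]
contact_force: [-0.2, 0.5, -1.0]
gripper_width: 0.0226
gripper_force: 39.4
```

```bash
python3 -c "
from h import *
nav(.4744,-.1573,.0245,79.6)"
```

```text
t10.02 p [ 0.4756 -0.1578  0.0257] th -100.6 spin -0.001 tx -0.07 ty -0.02 tz 0.06 j6 1.38 w 0.023 gf 39.4 F [-0.2  0.5 -1. ]
```

Request:
apply_moves([
  [[0.1,0,0,0.05,0],[0.1,0,0,0,0],[0.32,0,0,0,0],[0.36,0,0,0,0],[0.45,0,0,0,0]],
])

```text
time: 10.43
tool_pos: [0.4751, -0.1576, 0.0244]
tool_rot: [-3.128, 0.29, -0.001]
contact_force: [-0.4, 0.4, -0.2]
gripper_width: 0.0381
gripper_force: 0.0
```

Request:
apply_moves([
  [[0.5,0,0,0,0],[0.5,0,0,0,0],[0.5,0,0,-0.5,0],[0.5,0,0,-0.9,0],[0.5,0,0,-0.9,0]],
])

```text
time: 10.85
tool_pos: [0.4742, -0.1576, 0.0701]
tool_rot: [3.128, -0.291, -0.003]
contact_force: [0.3, 0.2, -0.7]
gripper_width: 0.0428
gripper_force: 0.0
```

Request:
apply_moves([
  [[0.5,0,0,-0.9,0],[0.5,0,0,-0.9,0],[0.5,0,0,-0.9,0],[0.8,0,0,-0.7,0]],
])

```text
time: 11.18
tool_pos: [0.4751, -0.1577, 0.1396]
tool_rot: [3.128, -0.29, 0.002]
contact_force: [0.6, -0.0, 0.0]
gripper_width: 0.0536
gripper_force: 0.0
```

```bash
python3 -c "
from h import *
nav(.678,.008,.14,79.6)"
```

```text
t11.18 p [ 0.4751 -0.1577  0.1396] th -100.6 spin -0.001 tx 8.48 ty -9.98 tz -0.02 j6 1.38 w 0.054 gf 0.0 F [ 0.6 -0.   0. ]
```

Request:
apply_moves([
  [[0.8,0.77,-0.91,0,0],[0.8,0.77,-0.91,0,0],[0.8,0.77,-0.91,0,0],[0.8,0.77,-0.91,0,0],[0.8,0.77,-0.91,0,0]],
])

```text
time: 11.6
tool_pos: [0.5679, -0.0816, 0.1381]
tool_rot: [-3.128, 0.291, 0.0]
contact_force: [0.8, -0.9, -0.8]
gripper_width: 0.0687
gripper_force: 0.0
```

Request:
apply_moves([
  [[0.8,0.77,-0.91,0,0],[0.8,0.77,-0.91,0,0],[0.8,0.77,-0.91,0,0],[0.8,0.77,-0.9,0,0],[0.8,0.77,-0.9,0,0]],
])

```text
time: 12.02
tool_pos: [0.6602, -0.0067, 0.1378]
tool_rot: [3.128, -0.291, -0.001]
contact_force: [0.0, -0.5, 0.0]
gripper_width: 0.0684
gripper_force: 0.0
```

Request:
apply_moves([
  [[0.8,0.77,-0.9,0,0],[0.8,0,0,0,0],[0.8,0,0,0,0]],
])

```text
time: 12.27
tool_pos: [0.6783, 0.0081, 0.1371]
tool_rot: [3.128, -0.289, -0.002]
contact_force: [0.4, 0.0, 0.2]
gripper_width: 0.0681
gripper_force: 0.0
```

```bash
python3 -c "
from h import *
im=look('w5');print(proj(im,[.678,.008,0]),proj(im,[.678,.008,.046]))
nav(.678,.008,.005,79.6)"
```

```text
(np.float64(316.5546754057869), np.float64(229.4344073006918)) (np.float64(316.5998832057181), np.float64(246.6029599018762))
t12.32 p [0.6776 0.0075 0.1373] th -100.6 spin -0.001 tx 0.02 ty -0.03 tz 6.62 j6 1.14 w 0.068 gf 0.0 F [ 0.2 -0.3  0.4]
```

View pics/w5.png

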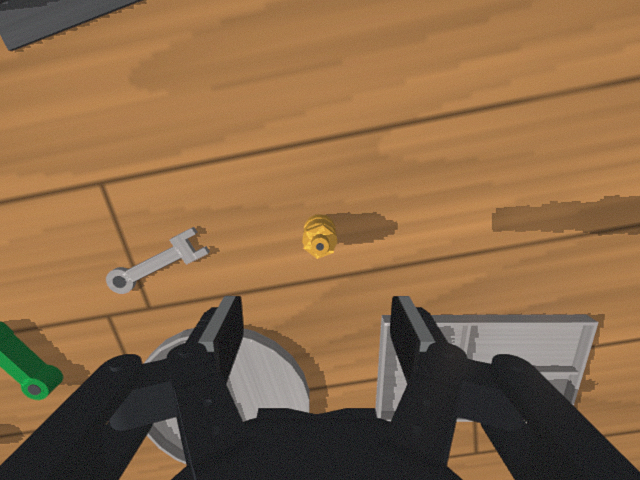

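The jet holder's top is at (320,247) against a prediction of (317,247), so I'll shift about 2.5 mm along tool +y. The spanner (155,262) is clear. I'm descending.

Request:
apply_moves([
  [[0.8,0,0.12,0.95,0],[0.8,0,0,0.95,0],[0.8,0,0,0.95,0],[0.8,0,0,0.95,0],[0.7,0,0,0.95,0]],
], newtons=50)

```text
time: 12.73
tool_pos: [0.6767, 0.004, 0.0427]
tool_rot: [-3.128, 0.292, 0.0]
contact_force: [-0.2, -0.1, -0.0]
gripper_width: 0.0598
gripper_force: 0.0
```

Request:
apply_moves([
  [[0.7,0,0,0.95,0],[0.7,0,0,0.6,0],[0.7,0,0,0.2,0],[0.5,0,0,0,0],[0.1,0,0,0,0]],
])

```text
time: 13.15
tool_pos: [0.6781, 0.0048, 0.009]
tool_rot: [-3.128, 0.291, -0.002]
contact_force: [0.1, 0.3, 0.1]
gripper_width: 0.0367
gripper_force: 0.0
```

Request:
apply_moves([
  [[0.1,0,0,0,0],[0.1,0,0,0,0],[0.1,0,0,0,0],[0.1,0,0,0,0]],
])

```text
time: 13.48
tool_pos: [0.6786, 0.0051, 0.0098]
tool_rot: [-3.128, 0.29, -0.004]
contact_force: [-0.9, 0.5, 4.2]
gripper_width: 0.0262
gripper_force: 49.5
```

```bash
python3 -c "
from h import *
nav(.5295,-.1674,.105,79.6)"
```

```text
t13.48 p [0.6786 0.0051 0.0098] th -100.6 spin -0.001 tx -5.78 ty 9.83 tz -4.76 j6 1.14 w 0.026 gf 49.5 F [-0.9  0.5  4.2]
```

Request:
apply_moves([
  [[0.1,0,0,-0.5,0],[0.1,0,0,-0.9,0],[0.1,0,0,-0.9,0],[0.1,0,0,-0.9,0],[0.1,0,0,-0.9,0]],
])

```text
time: 13.9
tool_pos: [0.6771, 0.005, 0.091]
tool_rot: [-3.128, 0.291, 0.002]
contact_force: [1.0, 0.5, 0.0]
gripper_width: 0.026
gripper_force: 49.3
```

Request:
apply_moves([
  [[0.1,-0.25,0.4,-0.4,0],[0.1,-0.5,0.85,0,0],[0.1,-0.5,0.85,0,0],[0.1,-0.5,0.85,0,0],[0.1,-0.5,0.85,0,0]],
])

```text
time: 14.32
tool_pos: [0.6175, -0.0623, 0.0976]
tool_rot: [-3.128, 0.291, 0.003]
contact_force: [-0.5, -0.3, -1.0]
gripper_width: 0.0261
gripper_force: 49.3
```

Request:
apply_moves([
  [[0.1,-0.5,0.85,0,0],[0.1,-0.5,0.85,0,0],[0.1,-0.5,0.85,0,0],[0.1,-0.5,0.85,0,0],[0.1,-0.5,0.85,0,0]],
])

```text
time: 14.73
tool_pos: [0.5526, -0.1367, 0.0977]
tool_rot: [-3.128, 0.292, 0.002]
contact_force: [0.6, 0.0, -0.3]
gripper_width: 0.0261
gripper_force: 49.3
```

Request:
apply_moves([
  [[0.1,-0.5,0.85,0,0],[0.1,-0.5,0.85,0,0],[0.1,0,0,0,0],[0.1,0,0,0,0]],
])

```text
time: 15.07
tool_pos: [0.5272, -0.1663, 0.098]
tool_rot: [-3.128, 0.294, 0.002]
contact_force: [0.3, 0.2, -0.2]
gripper_width: 0.0261
gripper_force: 49.4
```

```bash
python3 -c "
from h import *
im=look('w6')
nav(.5295,-.1674,.0135,79.6)"
```

```text
t15.12 p [ 0.5281 -0.1658  0.0981] th -100.7 spin -0.002 tx 0.08 ty 0.07 tz 4.23 j6 1.40 w 0.026 gf 49.4 F [-0.9  0.3 -1. ]
```

View pics/w6.png

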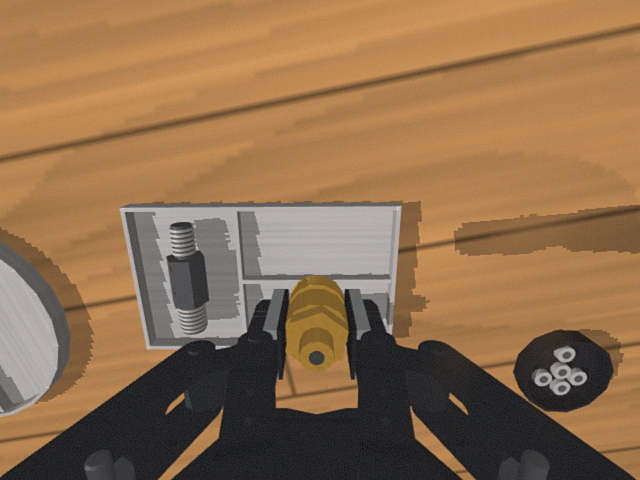

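The jet holder is upright over the far small pocket (rows 210–275, centre about (318,243)), and the chaser is still in place. I'm lowering it.

Request:
apply_moves([
  [[0.1,0.08,0.07,0.8,0],[0.1,0,0,0.95,0],[0.1,0,0,0.95,0],[0.1,0,0,0.8,0],[0.1,0,0,0.5,0]],
])

```text
time: 15.53
tool_pos: [0.5294, -0.1665, 0.0162]
tool_rot: [-3.128, 0.29, 0.004]
contact_force: [-0.3, -0.2, -0.3]
gripper_width: 0.0261
gripper_force: 49.4
```

Request:
apply_moves([
  [[0.1,0,0,0.2,0],[0.1,0,0,0.05,0],[0.1,0,0,0,0],[0.1,0,0,0,0]],
])

```text
time: 15.87
tool_pos: [0.5308, -0.167, 0.0137]
tool_rot: [3.128, -0.29, 0.002]
contact_force: [-0.3, -0.4, -0.2]
gripper_width: 0.0265
gripper_force: 49.4
```

```bash
python3 -c "
from h import *
nav(.5295,-.1674,.013,79.6)"
```

```text
t15.87 p [ 0.5308 -0.167   0.0137] th -100.6 spin -0.001 tx -0.06 ty 0.03 tz 0.03 j6 1.40 w 0.026 gf 49.4 F [-0.3 -0.4 -0.2]
```

Request:
apply_moves([
  [[0.1,0,0,0.03,0],[0.34,0,0,0,0],[0.4,0,0,0,0],[0.5,0,0,0,0],[0.5,0,0,0,0]],
])

```text
time: 16.28
tool_pos: [0.5302, -0.1672, 0.0127]
tool_rot: [-3.128, 0.291, -0.001]
contact_force: [-0.3, 0.6, -0.0]
gripper_width: 0.0431
gripper_force: 0.0
```

Request:
apply_moves([
  [[0.5,0,0,-0.4,0],[0.5,0,0,-0.9,0],[0.5,0,0,-0.9,0],[0.5,0,0,-0.9,0],[0.5,0,0,-0.9,0]],
])

```text
time: 16.7
tool_pos: [0.53, -0.1672, 0.094]
tool_rot: [3.128, -0.291, 0.001]
contact_force: [-0.1, 0.0, -0.6]
gripper_width: 0.0427
gripper_force: 0.0
```

Request:
apply_moves([
  [[0.5,0,0,-0.9,-0.035],[0.5,0,0,-0.9,-0.035],[0.8,0,0,-0.5,-0.035],[0.8,0,0,0,-0.035],[0.8,0,0,0,-0.03]],
])

```text
time: 17.12
tool_pos: [0.5305, -0.1672, 0.1404]
tool_rot: [3.092, 0.553, 0.005]
contact_force: [-0.5, -0.8, -1.2]
gripper_width: 0.0684
gripper_force: 0.0
```

```bash
python3 -c "
from h import *
nav(.602,.315,.14,110)"
```

```text
t17.12 p [ 0.5305 -0.1672  0.1404] th -69.7 spin 0.002 tx 11.60 ty -21.43 tz 0.02 j6 1.94 w 0.068 gf 0.0 F [-0.5 -0.8 -1.2]
```

Request:
apply_moves([
  [[0.8,0.53,-0.97,0,0],[0.8,0.53,-0.97,0,0],[0.8,0.53,-0.97,0,0],[0.8,0.53,-0.97,0,0],[0.8,0.53,-0.97,0,0]],
])

```text
time: 17.53
tool_pos: [0.5467, -0.057, 0.1393]
tool_rot: [3.094, 0.545, 0.001]
contact_force: [-0.6, 0.7, 0.1]
gripper_width: 0.0682
gripper_force: 0.0
```

Request:
apply_moves([
  [[0.8,0.53,-0.97,0,0],[0.8,0.53,-0.97,0,0],[0.8,0.53,-0.97,0,0],[0.8,0.53,-0.97,0,0],[0.8,0.53,-0.97,0,0]],
])

```text
time: 17.95
tool_pos: [0.5633, 0.0525, 0.1393]
tool_rot: [-3.094, -0.545, -0.001]
contact_force: [0.3, -0.3, 0.1]
gripper_width: 0.0681
gripper_force: 0.0
```

Request:
apply_moves([
  [[0.8,0.53,-0.97,0,0],[0.8,0.53,-0.97,0,0],[0.8,0.53,-0.97,0,0],[0.8,0.53,-0.97,0,0],[0.8,0.53,-0.97,0,0]],
])

```text
time: 18.37
tool_pos: [0.58, 0.1617, 0.1393]
tool_rot: [-3.094, -0.545, -0.001]
contact_force: [0.5, 0.1, 0.9]
gripper_width: 0.068
gripper_force: 0.0
```

Request:
apply_moves([
  [[0.8,0.53,-0.97,0,0],[0.8,0.53,-0.97,0,0],[0.8,0.53,-0.97,0,0],[0.8,0.53,-0.97,0,0],[0.8,0.53,-0.97,0,0]],
])

```text
time: 18.78
tool_pos: [0.5966, 0.2709, 0.1392]
tool_rot: [-3.094, -0.545, -0.0]
contact_force: [0.4, -0.5, -0.3]
gripper_width: 0.0683
gripper_force: 0.0
```

Request:
apply_moves([
  [[0.8,0.5,-0.97,0,0],[0.8,0.5,-0.97,0,0],[0.8,0,0,0,0],[0.8,0,0,0,0]],
])

```text
time: 19.12
tool_pos: [0.6019, 0.3141, 0.1386]
tool_rot: [3.094, 0.547, -0.0]
contact_force: [0.3, -0.2, 0.4]
gripper_width: 0.0684
gripper_force: 0.0
```

```bash
python3 - <<'E'
from h import *
im=look('w7')
hsv=cv2.cvtColor(im["color"],cv2.COLOR_RGB2HSV).astype(int)
m=((hsv[...,0]>40)&(hsv[...,0]<90)&(hsv[...,1]>100)).astype(np.uint8)
ct=max(cv2.findContours(m,0,1)[0],key=cv2.contourArea)
P=np.array([ray(im,*p,.012)[:2] for p in ct[:,0]])
r=cv2.minAreaRect((P*1000).astype(np.float32));print(r,cv2.boundingRect(ct))
nav(r[0][0]/1e3,r[0][1]/1e3,.005,110)
E
```

```text
((602.13037109375, 313.9632568359375), (88.26113891601562, 25.564395904541016), 21.265037536621094) (299, 180, 33, 101)
t19.17 p [0.6018 0.3132 0.1386] th -70.0 spin 0.000 tx 0.03 ty -0.03 tz 6.68 j6 1.20 w 0.068 gf 0.0 F [ 0.3 -0.2 -0.4]
```

View pics/w7.png

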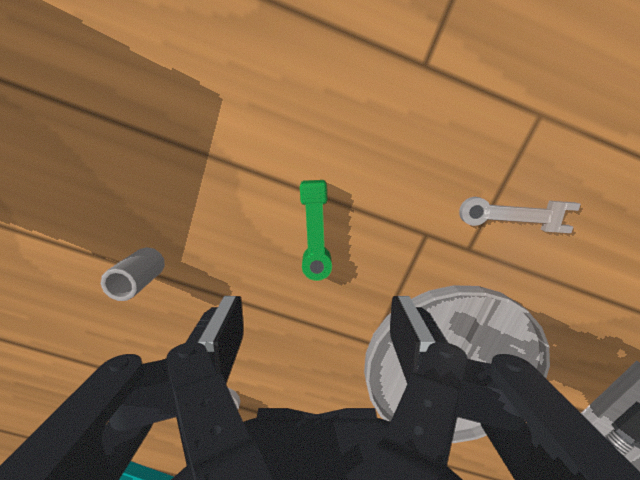

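The lever stands upright in the picture at (315,230), boss toward the camera. The socket (132,275) and spanner (520,214) are well clear. I'm descending to grip it across the arm.

Request:
apply_moves([
  [[0.8,0.03,0,0.95,-0.008],[0.7,0,0,0.95,0],[0.6,0,0,0.95,0],[0.5,0,0,0.95,0],[0.5,0,0,0.95,0]],
], newtons=50)

```text
time: 19.58
tool_pos: [0.6027, 0.312, 0.0433]
tool_rot: [3.087, 0.582, 0.0]
contact_force: [-0.1, 0.3, -0.1]
gripper_width: 0.0428
gripper_force: 0.0
```

Request:
apply_moves([
  [[0.5,0,0,0.95,0],[0.5,0,0,0.6,0],[0.5,0,0,0.35,0],[0.5,0,0,0.05,0],[0.5,0,0,0,0]],
])

```text
time: 20.0
tool_pos: [0.6031, 0.3132, 0.0049]
tool_rot: [3.087, 0.583, 0.001]
contact_force: [0.4, 0.1, 0.2]
gripper_width: 0.0427
gripper_force: 0.0
```

Request:
apply_moves([
  [[0,0,0,0,0],[0,0,0,0,0],[0,0,0,0,0],[0,0,0,0,0],[0,0,0,0,0]],
])

```text
time: 20.42
tool_pos: [0.6035, 0.3141, 0.0061]
tool_rot: [-3.086, -0.585, -0.004]
contact_force: [-1.5, 0.7, 6.1]
gripper_width: 0.0123
gripper_force: 52.2
```

```bash
python3 - <<'E'
from h import *
import pickle
# pan divider from w7/w5: line fit region left to view; rim check
im=pickle.load(open("w5.pkl","rb"))
nav(.511,.181,.09,92)
im=pickle.load(open("w2.pkl","rb"))
for p in ((0,205),(92,403),(4,232),(75,398)): print(p,ray(im,*p,.012).round(4))
E
```

```text
t20.42 p [0.6035 0.3141 0.0061] th -68.5 spin 0.108 tx -4.85 ty 6.49 tz -4.20 j6 1.23 w 0.012 gf 52.2 F [-1.5  0.7  6.1]
(0, 205) [0.5865 0.1193 0.012 ]
(92, 403) [0.4315 0.1233 0.012 ]
(4, 232) [0.5699 0.1251 0.012 ]
(75, 398) [0.4384 0.1341 0.012 ]
```

Request:
apply_moves([
  [[0,0,0,-0.5,0],[0,0,0,-0.9,0],[0,0,0,-0.9,0.036],[0,0,0,-0.9,0.036],[0,0,0,-0.9,0.036]],
])

```text
time: 20.83
tool_pos: [0.6023, 0.3131, 0.0872]
tool_rot: [3.141, 0.045, -0.002]
contact_force: [0.7, -0.5, -0.4]
gripper_width: 0.0124
gripper_force: 51.4
```

Request:
apply_moves([
  [[0,-0.6,0.8,-0.3,0],[0,-0.6,0.8,0,0],[0,-0.6,0.8,0,0],[0,-0.6,0.8,0,0],[0,-0.6,0.8,0,0]],
])

```text
time: 21.25
tool_pos: [0.5445, 0.2304, 0.0926]
tool_rot: [3.141, 0.054, -0.001]
contact_force: [0.2, 1.4, -0.4]
gripper_width: 0.0127
gripper_force: 51.4
```

Request:
apply_moves([
  [[0,-0.6,0.8,0,0],[0,-0.6,0.8,0,0],[0,-0.6,0.8,0,0],[0,0,0,0,0],[0,0,0,0,0]],
])

```text
time: 21.67
tool_pos: [0.5108, 0.1815, 0.093]
tool_rot: [-3.141, -0.053, -0.0]
contact_force: [0.1, 0.1, 0.6]
gripper_width: 0.0123
gripper_force: 51.4
```

```bash
python3 - <<'E'
from h import *
im=look('w8')
nav(.511,.181,.09,92)
print(proj(im,[.511,.143,.012]),proj(im,[.511,.183,.003]))
E
```

```text
t21.72 p [0.5115 0.1823 0.093 ] th -88.0 spin -0.000 tx -0.03 ty 0.06 tz 0.15 j6 0.96 w 0.012 gf 51.4 F [ 0.6 -1.3 -0.2]
(np.float64(369.5610559248592), np.float64(252.48339683723344)) (np.float64(313.8963834755665), np.float64(246.5787416231196))
```

View pics/w8.png

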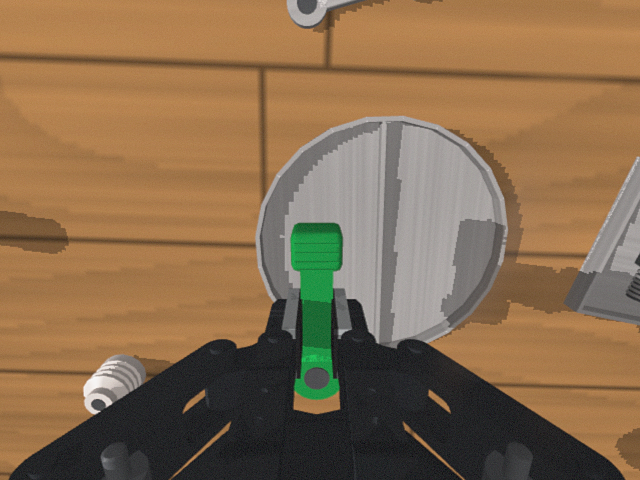

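The view shows the pan rim spanning u 257–507, with its top at v 117. The divider's top runs from (384,122) to (381,343), so the pan centre is about 8 mm further toward −y than I had estimated. The lever is held level. I'll recompute from this view.

```bash
python3 - <<'E'
from h import *
import pickle
im=pickle.load(open("w8.pkl","rb"))
hsv=cv2.cvtColor(im["color"],cv2.COLOR_RGB2HSV).astype(int)
m=(hsv[...,1]<60).astype(np.uint8);m[:,:240]=0;m[:,530:]=0;m[:100]=0
P=[]
for v in range(125,275,3):
    u=np.flatnonzero(m[v]&(np.arange(640)>0));
    P+= [ray(im,u[0],v,.014)[:2],ray(im,u[-1]+1,v,.014)[:2]]
P=np.array(P)
from scipy.optimize import least_squares
f=least_squares(lambda q:np.hypot(P[:,0]-q[0],P[:,1]-q[1])-.088,[.51,.14],loss="soft_l1",f_scale=.001)
print(f.x,np.abs(f.fun).mean())
a,b=ray(im,384,125,.012),ray(im,381,335,.012);print(a,b,np.degrees(np.arctan2(*(a-b)[1::-1])))
g=cv2.cvtColor(im["color"],cv2.COLOR_RGB2GRAY)
for v in (140,200,260,320): print(v,g[v,370:410].tolist())
E
```

```text
[0.51551338 0.13566021] 0.0002642129135838363
[0.59748598 0.14104332 0.012     ] [0.44292966 0.12833504 0.012     ] 4.700529788547282
140 [173, 172, 169, 169, 167, 161, 167, 167, 158, 140, 143, 162, 174, 172, 170, 167, 124, 115, 116, 119, 120, 117, 115, 121, 117, 117, 114, 118, 116, 117, 132, 165, 166, 157, 159, 163, 160, 161, 164, 163]
200 [166, 166, 158, 160, 162, 162, 160, 146, 141, 150, 168, 173, 167, 160, 119, 111, 113, 116, 115, 118, 114, 116, 116, 119, 113, 110, 112, 114, 113, 130, 159, 159, 156, 158, 162, 162, 163, 164, 163, 161]
260 [165, 160, 158, 167, 167, 158, 142, 148, 167, 166, 168, 157, 116, 113, 111, 118, 118, 116, 115, 114, 115, 115, 116, 116, 111, 117, 130, 161, 167, 160, 169, 166, 161, 166, 168, 164, 169, 164, 165, 168]
320 [162, 166, 174, 163, 142, 147, 168, 169, 169, 163, 116, 113, 119, 117, 115, 114, 118, 119, 113, 116, 117, 117, 113, 129, 167, 166, 169, 169, 170, 166, 164, 165, 165, 167, 167, 167, 166, 164, 165, 166]
```

Request:
apply_moves([
  [[0,0.04,0.34,0.5,-0.01],[0,0,0,0.9,0],[0,0,0,0.9,0],[0,0,0,0.9,0],[0,0,0,0.6,0]],
])

```text
time: 22.13
tool_pos: [0.5124, 0.1759, 0.0149]
tool_rot: [3.139, 0.104, -0.002]
contact_force: [-1.5, 0.2, -0.3]
gripper_width: 0.0126
gripper_force: 51.4
```

Request:
apply_moves([
  [[0,0,0,0.3,0],[0,0,0,0.06,0],[0,0,0,0,0],[0.25,0,0,0,0],[0.35,0,0,0,0]],
])

```text
time: 22.55
tool_pos: [0.5129, 0.176, 0.0097]
tool_rot: [-3.139, -0.104, -0.002]
contact_force: [0.3, 0.1, -0.8]
gripper_width: 0.0296
gripper_force: 0.0
```

Request:
apply_moves([
  [[0.35,0,0,0,0],[0.35,0,0,-0.5,0],[0.35,0,0,-0.9,0],[0.35,0,0,-0.9,0],[0.35,0,0,-0.9,0]],
])

```text
time: 22.97
tool_pos: [0.5124, 0.1754, 0.0748]
tool_rot: [-3.14, -0.104, -0.001]
contact_force: [-0.0, 0.3, -0.3]
gripper_width: 0.03
gripper_force: 0.0
```

Request:
apply_moves([
  [[0.5,0,0,-0.9,0],[0.8,0,0,-0.9,0],[0.8,0,0,-0.9,0],[0.8,0,0,-0.6,0]],
])

```text
time: 23.3
tool_pos: [0.513, 0.1758, 0.1424]
tool_rot: [-3.138, -0.104, -0.005]
contact_force: [0.1, 0.6, -0.7]
gripper_width: 0.0683
gripper_force: 0.0
```

```bash
python3 -c "
from h import *
nav(.392,.343,.14)"
```

```text
t23.30 p [0.513  0.1758 0.1424] th -86.2 spin 0.000 tx -5.48 ty -8.75 tz 0.12 j6 1.01 w 0.068 gf 0.0 F [ 0.1  0.6 -0.7]
```

Request:
apply_moves([
  [[0.9,0,0,0,0.038],[0.9,0,0,0,0.038],[0.9,0,0,0,0.038],[0.9,0,0,0,0.038],[0.9,0,0,0,0.038]],
])

```text
time: 23.72
tool_pos: [0.5123, 0.1754, 0.1404]
tool_rot: [-3.028, 0.833, -0.001]
contact_force: [0.2, 0.7, -1.0]
gripper_width: 0.077
gripper_force: 0.0
```

Request:
apply_moves([
  [[0.9,0,0,0,0.038],[0.9,0,0,0,0.038],[0.9,0,0,0,0.038],[0.9,0,0,0,0.038],[0.9,0,0,0,0.038]],
])

```text
time: 24.13
tool_pos: [0.5123, 0.1754, 0.1403]
tool_rot: [-2.649, 1.686, -0.001]
contact_force: [0.5, -0.3, -0.1]
gripper_width: 0.0768
gripper_force: 0.0
```

Request:
apply_moves([
  [[0.9,0,0,0,0.038],[0.9,0,0,0,0.038],[0.9,0,0,0,0.038],[0.9,0,0,0,0.006],[0.9,0,0,0,0]],
])

```text
time: 24.55
tool_pos: [0.5123, 0.1754, 0.1401]
tool_rot: [-2.295, 2.144, -0.0]
contact_force: [-0.4, -0.8, -0.2]
gripper_width: 0.0767
gripper_force: 0.0
```

```bash
python3 -c "
from h import *
nav(.392,.343,.14,3.8)"
```

```text
t24.55 p [0.5123 0.1754 0.1401] th -176.1 spin 0.001 tx -8.76 ty 5.45 tz 0.00 j6 -0.56 w 0.077 gf 0.0 F [-0.4 -0.8 -0.2]
```

Request:
apply_moves([
  [[0.9,-0.88,0.55,0,0],[0.9,-0.88,0.55,0,0],[0.9,-0.88,0.55,0,0],[0.9,-0.88,0.55,0,0],[0.9,-0.88,0.55,0,0]],
])

```text
time: 24.97
tool_pos: [0.451, 0.2602, 0.1397]
tool_rot: [-2.296, 2.144, -0.0]
contact_force: [0.2, -0.7, -0.2]
gripper_width: 0.0771
gripper_force: 0.0
```

Request:
apply_moves([
  [[0.9,-0.88,0.55,0,0],[0.9,-0.88,0.55,0,0],[0.9,-0.88,0.55,0,0],[0.9,-0.86,0.53,0,0],[0.9,-0.86,0.53,0,0]],
])

```text
time: 25.38
tool_pos: [0.3911, 0.3438, 0.1398]
tool_rot: [-2.296, 2.143, 0.0]
contact_force: [0.1, -0.1, 0.0]
gripper_width: 0.0771
gripper_force: 0.0
```

Request:
apply_moves([
  [[0.9,0,0,0,0],[0.9,0,0,0,0]],
])

```text
time: 25.55
tool_pos: [0.3913, 0.3437, 0.1397]
tool_rot: [-2.297, 2.142, 0.0]
contact_force: [0.2, -0.8, -0.1]
gripper_width: 0.0768
gripper_force: 0.0
```

```bash
python3 -c "
from h import *
im=look('w9');print(proj(im,[.392,.343,0]),proj(im,[.392,.343,.036]))
nav(.392,.343,.005,3.8)"
```

```text
(np.float64(317.27280117208187), np.float64(226.36473262409453)) (np.float64(317.33666993932303), np.float64(238.8163278572627))
t25.60 p [0.3916 0.343  0.1395] th -176.1 spin 0.001 tx 0.00 ty -0.02 tz 6.73 j6 -0.96 w 0.077 gf 0.0 F [-0.2  0.2  0.1]
```

View pics/w9.png

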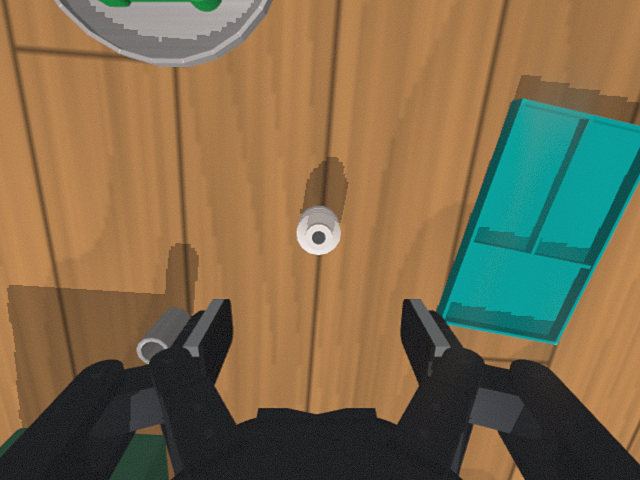

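The short insulator's top is at (318,237), as predicted. The socket (155,345) and turquoise tray are clear. I'm descending.

Request:
apply_moves([
  [[0.9,0,0,0.95,0],[0.9,0,0,0.95,0],[0.9,0,0,0.95,0],[0.9,0,0,0.95,0],[0.9,0,0,0.95,0]],
], newtons=50)

```text
time: 26.02
tool_pos: [0.3924, 0.3421, 0.0437]
tool_rot: [-2.293, 2.147, -0.0]
contact_force: [-0.2, -0.2, -0.0]
gripper_width: 0.0767
gripper_force: 0.0
```

Request:
apply_moves([
  [[0.9,0,0,0.95,0],[0.9,0,0,0.7,0],[0.9,0,0,0.3,0],[0.6,0,0,0.05,0],[0.3,0,0,0,0]],
])

```text
time: 26.43
tool_pos: [0.3922, 0.3427, 0.0045]
tool_rot: [2.293, -2.147, 0.0]
contact_force: [0.2, 0.3, 0.3]
gripper_width: 0.0543
gripper_force: 0.0
```

Request:
apply_moves([
  [[0.2,0,0,0,0],[0.2,0,0,0,0],[0.2,0,0,0,0],[0.2,0,0,0,0]],
])

```text
time: 26.77
tool_pos: [0.3924, 0.3438, 0.0056]
tool_rot: [-2.292, 2.145, 0.0]
contact_force: [0.4, -1.5, 6.3]
gripper_width: 0.0344
gripper_force: 50.0
```

```bash
python3 -c "
from h import *
t=np.radians(3.8);nav(.5155+.04*np.sin(t),.1357-.04*np.cos(t),.085,3.8)"
```

```text
t26.77 p [0.3924 0.3438 0.0056] th -176.2 spin 0.000 tx 12.79 ty -5.45 tz -3.97 j6 -0.97 w 0.034 gf 50.0 F [ 0.4 -1.5  6.3]
```

Request:
apply_moves([
  [[0.2,0,0,-0.4,0],[0.2,0,0,-0.9,0],[0.2,0,0,-0.9,0],[0.2,0,0,-0.9,0],[0.2,0.4,-0.17,-0.9,0]],
])

```text
time: 27.18
tool_pos: [0.3953, 0.3359, 0.0855]
tool_rot: [-2.295, 2.145, 0.0]
contact_force: [0.5, 0.4, -1.0]
gripper_width: 0.0345
gripper_force: 49.8
```

Request:
apply_moves([
  [[0.2,0.8,-0.34,0,0],[0.2,0.8,-0.34,0,0],[0.2,0.8,-0.34,0,0],[0.2,0.8,-0.34,0,0],[0.2,0.8,-0.34,0,0]],
])

```text
time: 27.6
tool_pos: [0.4348, 0.2568, 0.0847]
tool_rot: [2.294, -2.147, -0.0]
contact_force: [0.5, 0.3, -0.5]
gripper_width: 0.0344
gripper_force: 49.8
```

Request:
apply_moves([
  [[0.2,0.8,-0.34,0,0],[0.2,0.8,-0.34,0,0],[0.2,0.8,-0.34,0,0],[0.2,0.8,-0.34,0,0],[0.2,0.8,-0.34,0,0]],
])

```text
time: 28.02
tool_pos: [0.474, 0.1792, 0.0846]
tool_rot: [2.293, -2.147, -0.0]
contact_force: [-1.0, 0.3, -0.2]
gripper_width: 0.0343
gripper_force: 49.8
```

Request:
apply_moves([
  [[0.2,0.8,-0.34,0,0],[0.2,0.8,-0.34,0,0],[0.2,0.8,-0.34,0,0],[0.2,0.8,-0.34,0,0],[0.2,0.8,-0.34,0,0]],
])

```text
time: 28.43
tool_pos: [0.5132, 0.1017, 0.0846]
tool_rot: [2.293, -2.147, -0.001]
contact_force: [1.0, -0.5, -0.7]
gripper_width: 0.0343
gripper_force: 49.8
```

Request:
apply_moves([
  [[0.2,0.4,-0.17,0,0],[0.2,0,0,0,0],[0.2,0,0,0,0]],
])

```text
time: 28.68
tool_pos: [0.517, 0.0947, 0.0844]
tool_rot: [2.293, -2.148, -0.0]
contact_force: [0.3, 0.2, -1.2]
gripper_width: 0.034
gripper_force: 49.9
```

```bash
python3 -c "
from h import *
im=look('w10')
t=np.radians(3.8);nav(.5155+.04*np.sin(t),.1357-.04*np.cos(t),.0095,3.8)"
```

```text
t28.73 p [0.5168 0.0951 0.0844] th -176.2 spin -0.000 tx -0.03 ty -0.07 tz 3.74 j6 -0.42 w 0.034 gf 49.9 F [-0.2  0.6 -0.5]
```

View pics/w10.png

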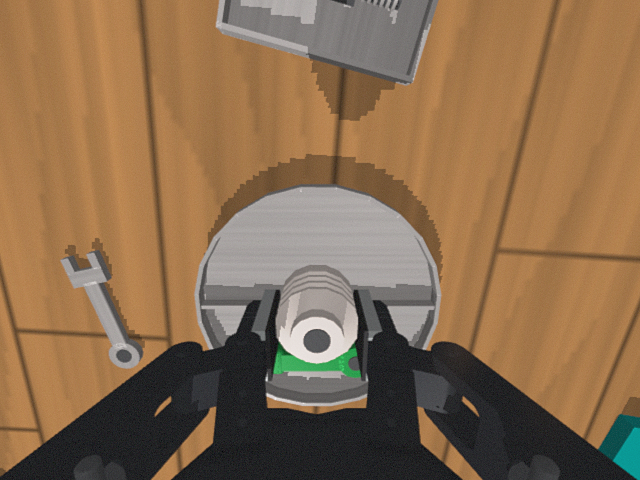

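The lever lies in the +y half at (318,362). The held insulator (317,310) is upright and will come down into the empty −y half (rows 190–285). I'm lowering it.

Request:
apply_moves([
  [[0.2,-0.03,-0.07,0.6,0],[0.2,0,0,0.9,0],[0.2,0,0,0.9,0],[0.2,0,0,0.8,0],[0.2,0,0,0.4,0]],
])

```text
time: 29.15
tool_pos: [0.5171, 0.0959, 0.0106]
tool_rot: [2.293, -2.144, -0.002]
contact_force: [0.1, -0.1, -0.9]
gripper_width: 0.0344
gripper_force: 49.9
```

Request:
apply_moves([
  [[0.2,0,0,0.12,0],[0.2,0,0,0.03,0],[0.2,0,0,0,0],[0.44,0,0,0,0],[0.5,0,0,0,0]],
])

```text
time: 29.57
tool_pos: [0.5193, 0.0959, 0.0103]
tool_rot: [-2.292, 2.145, -0.001]
contact_force: [0.2, 0.3, 0.4]
gripper_width: 0.0428
gripper_force: 0.0
```

Request:
apply_moves([
  [[0.58,0,0,0,0],[0.6,0,0,0,0],[0.6,0,0,-0.4,0],[0.6,0,0,-0.9,0],[0.6,0,0,-0.9,0]],
])

```text
time: 29.98
tool_pos: [0.5181, 0.0952, 0.0538]
tool_rot: [2.292, -2.146, -0.001]
contact_force: [1.2, 0.4, 0.6]
gripper_width: 0.0512
gripper_force: 0.0
```

Request:
apply_moves([
  [[0.6,0,0,-0.9,0],[0.6,0,0,-0.9,0],[0.6,0,0,-0.9,0],[0.6,0,0,-0.9,0],[0.6,0.5,0.5,-0.9,0]],
])

```text
time: 30.4
tool_pos: [0.5107, 0.0858, 0.1452]
tool_rot: [-2.293, 2.144, -0.002]
contact_force: [0.5, -0.0, -0.1]
gripper_width: 0.051
gripper_force: 0.0
```

Request:
apply_moves([
  [[0.6,0,0.9,-0.9,0],[0.6,0,0.9,-0.9,0],[0.6,0,0.9,-0.9,0],[0.6,0,0.9,-0.9,0],[0.6,0,0.9,0,0]],
])

```text
time: 30.82
tool_pos: [0.4205, 0.0794, 0.2195]
tool_rot: [-2.288, 2.141, -0.005]
contact_force: [-0.6, -0.2, 0.7]
gripper_width: 0.0513
gripper_force: 0.0
```

```bash
python3 - <<'E'
from h import *
a=get_image("side")["color"][150:480,150:420];b=get_image("scene")["color"][180:380,130:530]
a=cv2.resize(a,(327,400));b=cv2.resize(b,(473,400)) if 0 else cv2.resize(b[:, 90:320],(460,400))
cv2.imwrite("pics/f.png",np.hstack([a,b])[:,:,::-1])
nav(0,0,0)
E
```

```text
t30.92 p [0.4175 0.0784 0.2169] th -176.2 spin 0.000 tx 2.52 ty 21.09 tz 10.85 j6 -0.50 w 0.051 gf 0.0 F [-0.  -0.2 -0.6]
```

View pics/f.png

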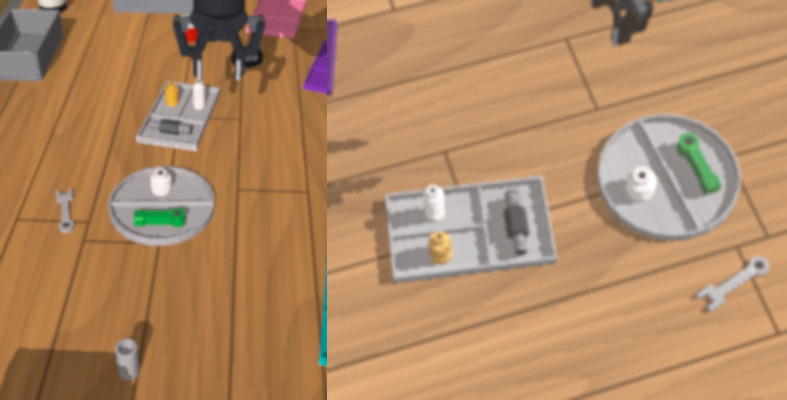

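In the scene half of the picture, the long insulator (433,203) and jet holder (440,246) stand upright in the small pockets. The chaser (517,222) lies flat in the long pocket. In the pan, the lever (700,163) lies in one half and the short insulator (641,184) stands in the other. The spanner and socket are where they were, and the arm is clear. I'm handing it in.

```bash
python3 -c "
from rig import *
print(sign_off())"
```

```text
the job is handed in; nothing more can be done
None
```

Both kits are made up in the order asked and the job is handed in at about 31 s; the final picture showed all five parts in their pockets, with both insulators upright.

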